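# Load and start the tube mixer

### The job

Put the samples on to mix: slide the mixer's cover back and snap every capped tube from the blue mat fully home into a pair of spring clips of its own in the chamber, any pair and either way round, with both clips round the tube's body. Then slide the cover fully shut and press the start button; never press start while the cover is open, and leave the bottle, the carton and the pen pot alone.

Things in the scene. Friction and masses are not known exactly. Their poses are not given: they have to be found in the camera images.
- mixer: Tube mixer, flat white fixed case 262 mm wide (y). Origin on the bench under the middle of its loading chamber; x to its rear (away from the robot), y to its left, z up. Chamber inside x -75..75, y -123..123 mm, floor 30, walls 62, cover rails 72 mm above the bench. Behind (x 83..243) a housing 60 mm high, over which the cover slides; in front (x -135..-83) a grey sill 36 mm high.
- clips1 (a point): Clip pair 1 of 4, leftmost (58 mm apart): point midway between its 2 C-shaped steel clips, on a seated tube's axis, 46 mm above the bench. x along the axis, z up. Clips at x = -30 and 30 mm, each 10 wide, open at the top; fingers fit between. Lips 14 mm above the axis lead to a 12 mm throat that springs over the tube: push straight down, about 10 to 15 N a pair.
- clips2 (a point): Clip pair 2 of 4, second from left (58 mm apart): point midway between its 2 C-shaped steel clips, on a seated tube's axis, 46 mm above the bench. x along the axis, z up. Clips at x = -30 and 30 mm, each 10 wide, open at the top; fingers fit between. Lips 14 mm above the axis lead to a 12 mm throat that springs over the tube: push straight down, about 10 to 15 N a pair.
- clips3 (a point): Clip pair 3 of 4, third from left (58 mm apart): point midway between its 2 C-shaped steel clips, on a seated tube's axis, 46 mm above the bench. x along the axis, z up. Clips at x = -30 and 30 mm, each 10 wide, open at the top; fingers fit between. Lips 14 mm above the axis lead to a 12 mm throat that springs over the tube: push straight down, about 10 to 15 N a pair.
- clips4 (a point): Clip pair 4 of 4, rightmost (58 mm apart): point midway between its 2 C-shaped steel clips, on a seated tube's axis, 46 mm above the bench. x along the axis, z up. Clips at x = -30 and 30 mm, each 10 wide, open at the top; fingers fit between. Lips 14 mm above the axis lead to a 12 mm throat that springs over the tube: push straight down, about 10 to 15 N a pair.
- cover (a joint): The flat clear cover of the mixer, 4 mm thick with grey edges, sliding level in its rails (top face 68 mm above the bench). Metres: 0 fully closed over the chamber, 0.155 fully open (pushed back, along the mixer's +x, over the housing). Needs 2 to 4 N, stays where it is left. It may start a little ajar.
- cover_handle (a point): Top middle of the cover's handle, an upright grey tab 10 mm thick (mixer's x), 64 mm wide (y) and 24 mm tall on the cover, 15 mm behind the cover's front edge; its top is 92 mm above the bench. Moves with the cover; x to the mixer's rear, z up.
- start (a joint): The start button, round, grey, 20 mm in diameter in a black collar, at the right of the front sill. Metres pressed: 0 out, 0.005 fully down (about 4 N); springs back.
- start_top (a point): Middle of the start button's top face, about 58 mm above the bench; it is pressed straight down.
- tube1: Sample tube (up to 4 alike; absent: None) on the mat. Round-bottomed, 17 mm thick, paper label, body x = -45..45 mm; square yellow anti-roll cap, 20 mm wide, x = 45..65. Origin on the axis in the middle of the body, which goes midway between the clips; x to the cap. 18 to 35 g. Lying flat its origin is 9.2 mm up. On the lips only, not snapped, it is 13 mm too high and blocks the cover.
- tube2: Sample tube (up to 4 alike; absent: None) on the mat. Round-bottomed, 17 mm thick, paper label, body x = -45..45 mm; square yellow anti-roll cap, 20 mm wide, x = 45..65. Origin on the axis in the middle of the body, which goes midway between the clips; x to the cap. 18 to 35 g. Lying flat its origin is 9.2 mm up. On the lips only, not snapped, it is 13 mm too high and blocks the cover.
- tube3: Sample tube (up to 4 alike; absent: None) on the mat. Round-bottomed, 17 mm thick, paper label, body x = -45..45 mm; square yellow anti-roll cap, 20 mm wide, x = 45..65. Origin on the axis in the middle of the body, which goes midway between the clips; x to the cap. 18 to 35 g. Lying flat its origin is 9.2 mm up. On the lips only, not snapped, it is 13 mm too high and blocks the cover.
- tube4: Sample tube (up to 4 alike; absent: None) on the mat. Round-bottomed, 17 mm thick, paper label, body x = -45..45 mm; square yellow anti-roll cap, 20 mm wide, x = 45..65. Origin on the axis in the middle of the body, which goes midway between the clips; x to the cap. 18 to 35 g. Lying flat its origin is 9.2 mm up. On the lips only, not snapped, it is 13 mm too high and blocks the cover.
- mat: Soft blue bench mat, 220 x 380 x 3 mm, fixed; origin under its middle, x along its short side; the tubes lie on it side by side, roughly along x, about 98 mm apart.
- bottle: Bystander: brown reagent bottle, 60 mm in diameter, 130 mm tall; origin at the middle of its foot.
- carton: Bystander: small white carton, 75 x 110 x 60 mm; origin under its middle.
- pen_pot: Bystander: clear pot with pens, 72 mm in diameter, 122 mm tall with the pens; origin under its middle.

How it is judged:
By the outcome, as a careful person would: the job done as asked, in the order asked, and still so for the second after the job is handed in, with the robot touching nothing.
Of tube1, tube2, tube3, tube4 only 2 to 4 are there at a start; the rules pass over those that are not, and their reading is None.
At some moment in a run one of tube1, tube2, tube3, tube4 may be knocked a few centimetres aside while the robot is not near it.
Once in a run the grip may slacken for a moment while it holds something.
It also fails if it takes over 210 s, if anything falls off the work surface, if the arm or the gripper's body presses on something with over 40 N, if the wrist force passes 120 N, or if a joint passes its speed limit or range.

### The arm

A 6-joint arm with a two-finger parallel gripper is mounted at the origin on the work surface. World frame = base frame: x ahead of the robot, y to its left, z up, the work surface at z = 0. Lengths are in m, angles in rad, forces in N, time in s.
With the tool pointing down it reaches from about 0.4 to 0.825 m from the base axis. Payload 7 kg.
Tool frame: the origin (TCP) lies at the very end of the fingers, on their centre line; the grasp point (between the pads) lies arm.hold_point_z behind it (arm.hold_point_z is the distance from the TCP to the grasp point, in m); z points along the fingers, y is the line along which they close (so a half turn about z gives the same grasp; the last joint's range is limited). The gripper opens to 88 mm and grips with 3 to 60 N. Pads are 19 mm wide; open, the fingers measure 130 mm over their backs; the gripper's body (78 mm by 193 mm) begins 47 mm behind the grasp point.
Start: joints at [1.502, 0.359, 0.012, 0, -1.224, -0.288], TCP at [0.236, 0.632, 0.227] pointing down, gripper open.
Joint ranges: [-3.07, 3.07], [-1.43, 2.12], [-1.02, 1.25], [-3.03, 1.67], [-3.05, -0], [-3.03, 3.03]. Speed limits (rad/s): [2.39, 2.39, 3.01, 3.14, 3.14, 3.14].

### API

Orientations are given as [roll, pitch, yaw] about the fixed x, y, z axes, in that order (R = Rz(yaw) Ry(pitch) Rx(roll)).
In Python, from station import arm gives the robot as it stands.
- The arm moves only by the shell command python3 nudge.py 'ROWS' [FORCE]. ROWS is a JSON list of rows, 1 to 20 of them, each of 5 numbers: the finger opening in m, then dx, dy, dz in m, then a turn about the tool's z in rad; each row is the pose to reach, as a shift and turn from the pose commanded when the command began, along the tool's axes at that moment; what a row does not reach only later rows make up. A row lasts 1/12 s, in which the tool goes at most 0.0417 m and 0.125 rad, less where a joint would pass 70% of its speed; a pose out of reach is approached as far as the arm can. The fingers move at their own pace and stop on an object; FORCE is the grip in N (left out, the last holds). Time passes only in rows, so rows that do not move let the fingers close. It prints the time, the measured TCP pose, the force, the opening and the grip force at its end.
- arm.get_state(): the state, without advancing time (a new reading comes with each control period).
- arm.grab_frame(name): name is "scene" or "top"; returns the picture (384x512x3 uint8, red, green, blue); there is no depth.
- arm.camera_params(name): a dict with "fx", "fy", "cx", "cy" (pixels), "D" ([k1, k2, p1, p2, k3] as OpenCV has them; the pictures are not rectified), "T" (4x4, takes a point from camera to world coordinates). Camera axes: x right, y down, z forward; pixel columns grow to the right and rows downward; lengths in m; the calibration is good to about 2 mm. A picture is of the moment at which its call begins. camera_params takes no time and is no camera call.
- arm.job_done(): hands the job in; it is judged then, once.
The state is a dict: "t": time; "q": joint angles; "qd": joint speeds; "joint_efforts": joint torques, N m; "eef_pos": TCP position; "ee_rot": TCP orientation; "force": force on the tool from outside, world axes, zero at the start; "moment": the same for the moment, N m; "width": finger opening in m; "gripper_force": force on a finger pad.
Only numpy, scipy, OpenCV 4.12 (cv2) and the standard library are available. Lean on these libraries where they do the work, as an engineer would, in place of code of your own. Each camera call takes 0.05 s, during which the arm holds its last target. There are 200 camera calls.

## Working session

There is one attempt and no reset: what is moved stays moved. The work goes in short steps, Python scripts to look and compute and a shell command to move; the robot and the scene stay as the last step left them, time stands still between calls to the robot, and variables do not carry over. Pictures are saved under pics/ and viewed, at most 14 in all, crops included, and the job is handed in when it is done.

```bash
ls; mkdir -p pics
python3 - <<'E'
from station import arm
import cv2,json
for n in("scene","top"):
    p=arm.camera_params(n);print(n,{k:(v.tolist() if hasattr(v,'tolist') else v) for k,v in p.items()})
    cv2.imwrite(f"pics/{n}0.png",arm.grab_frame(n)[:,:,::-1])
s=arm.get_state();print(s,arm.hold_point_z)
E
```

```text
nudge.py
pics
station.py
scene {'fx': 481.0698137322455, 'fy': 481.0698137322455, 'cx': 245.95351609709277, 'cy': 192.16822407302678, 'D': [-0.12346370848257217, 0.0, 0.0, 0.0, 0.0], 'T': [[0.8089184783203496, 0.3019138781872266, -0.5044788455325341, 1.419570883079166], [0.5877050592018679, -0.4384949756737733, 0.6799447916539886, -1.131052116807911], [-0.01592667009826031, -0.8465046759863796, -0.532143002127037, 0.9568601247516633], [0.0, 0.0, 0.0, 1.0]]}
top {'fx': 454.73750322426025, 'fy': 454.73750322426025, 'cx': 253.17114665366117, 'cy': 191.5051573129552, 'D': [0.03636109450361164, 0.0, 0.0, 0.0, 0.0], 'T': [[-0.09630812865150594, -0.9687152355352479, 0.22872589883424635, 0.28287950129497513], [-0.9953495374391265, 0.0941948528252965, -0.02016501973561649, 0.0009195979956420797], [-0.00201064053526482, -0.22960427291997346, -0.973281991604452, 1.3991259858249185], [0.0, 0.0, 0.0, 1.0]]}
{'t': 0.1, 'q': array([ 1.50209178e+00,  3.59271706e-01,  1.11459555e-02, -2.79501424e-04,
       -1.22407140e+00, -2.88066182e-01]), 'qd': array([ 0.00077452, -0.00144494,  0.00358934, -0.00064016,  0.00087359,
        0.00086575]), 'joint_efforts': array([-2.19375055e-03, -5.84167099e+01,  2.93748683e+01,  7.01566860e+00,
        1.01476297e-02, -5.26767349e-05]), 'eef_pos': array([0.2356488 , 0.63207438, 0.2257478 ]), 'ee_rot': array([ 3.14017490e+00, -1.46066043e-04, -3.56865792e-01]), 'force': array([-0.06206004, -0.14204614, -0.40463723]), 'moment': array([-0.04620946, -0.05947928,  0.00344171]), 'gripper_force': 0.0, 'width': 0.08748870766188685} 0.0188
```

View pics/top0.png

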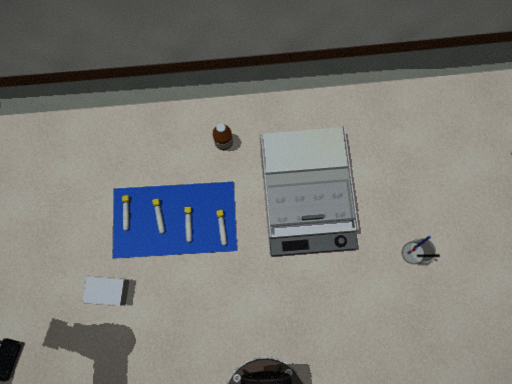

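View pics/scene0.png

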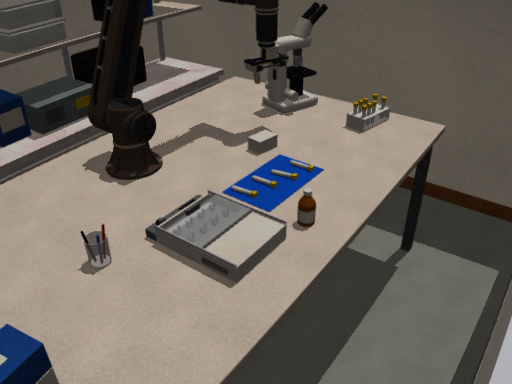

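The top view shows the mat with four tubes (caps at about (125,199), (156,202), (187,210) and (220,213)). It also shows the mixer at (262–357, 128–255), with the handle at (313,217) and the button at (341,241). Next I'll enlarge both views to measure.

Run:
```python
import cv2
t=cv2.imread("pics/top0.png");s=cv2.imread("pics/scene0.png")
cv2.imwrite("pics/tc.png",cv2.resize(t[120:264,255:367],None,fx=4.16,fy=4.16,interpolation=cv2.INTER_CUBIC))
cv2.imwrite("pics/sc.png",cv2.resize(s[185:285,140:300],None,fx=5,fy=5,interpolation=cv2.INTER_CUBIC))
```

```text
(no output)
```

View pics/tc.png

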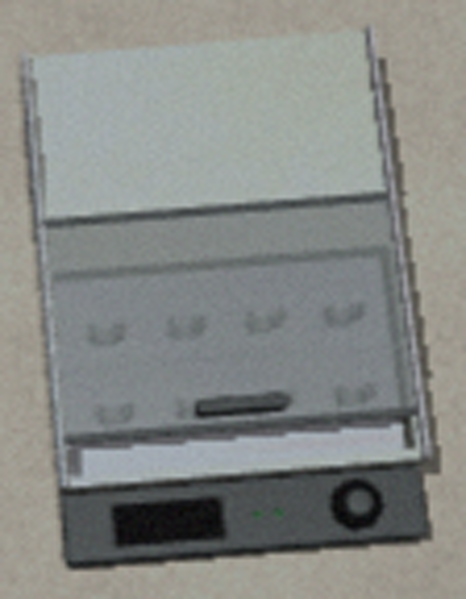

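View pics/sc.png

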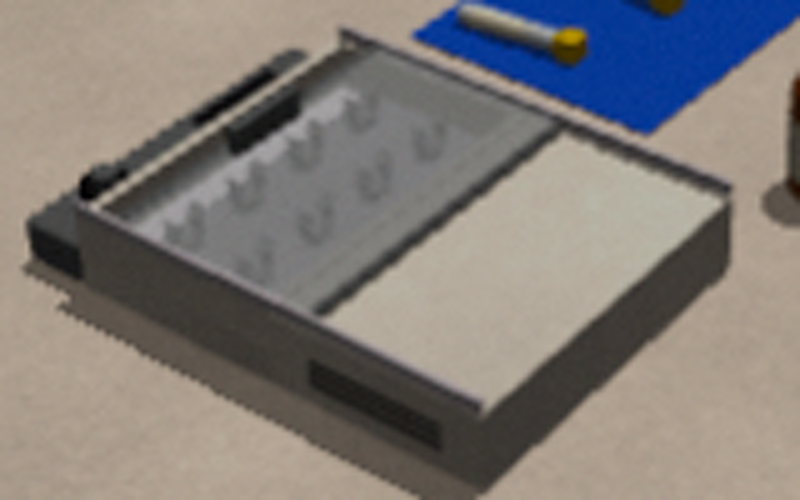

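The top crop shows rail ends at (27,57), (370,27), (62,487) and (425,460), the button at (357,503) and the handle at (242,404). The scene crop shows rail corners at (730,187), (483,408), (342,32) and (80,203), with the button near (100,178). I'll fit the mixer pose and triangulate the tubes.

```bash
cat > h.py <<'E'
import numpy as np,cv2
from station import arm
from scipy.optimize import least_squares
P={n:arm.camera_params(n) for n in("scene","top")}
for p in P.values():
    p["K"]=np.array([[p["fx"],0,p["cx"]],[0,p["fy"],p["cy"]],[0,0,1]]);p["T"]=np.array(p["T"]);p["D"]=np.array(p["D"]);p["W"]=np.linalg.inv(p["T"])
def proj(n,X):
    p=P[n];return cv2.projectPoints(np.atleast_2d(X).astype(float),cv2.Rodrigues(p["W"][:3,:3])[0],p["W"][:3,3],p["K"],p["D"])[0][:,0]
def tri(ut,us):
    f=lambda X:np.r_[proj("top",X)[0]-ut,proj("scene",X)[0]-us]
    r=least_squares(f,[.6,0,.05]);return r.x,np.abs(r.fun).max()
def onplane(n,u,z):
    p=P[n];d=p["T"][:3,:3]@np.r_[cv2.undistortPoints(np.array([[u]],float),p["K"],p["D"])[0,0],1];o=p["T"][:3,3]
    return o+d*(z-o[2])/d[2]
def blobs(im,kind):
    H=cv2.cvtColor(im,cv2.COLOR_RGB2HSV).astype(int);h,s,v=H[...,0],H[...,1],H[...,2]
    m={"y":(h>15)&(h<35)&(s>150)&(v>90),"w":(s<70)&(v>90),"b":(h>105)&(h<130)&(s>120)}[kind].astype(np.uint8)
    return m
E
cat > tubes.py <<'E'
from h import *
# in each view: yellow blobs near the blue mat; white body: non-blue inside mat
def caps(n,im):
    m=blobs(im,"y");b=cv2.dilate(blobs(im,"b"),np.ones((9,9)));m&=b
    k,l,st,c=cv2.connectedComponentsWithStats(m)
    return [c[i] for i in range(1,k) if st[i,4]>=6]
def bodies(n,im):
    b=blobs(im,"b");hull=cv2.morphologyEx(b,cv2.MORPH_CLOSE,np.ones((25,25)))
    m=((hull>0)&(b==0)&(blobs(im,"y")==0)).astype(np.uint8)
    m&=blobs(im,"w")
    k,l,st,c=cv2.connectedComponentsWithStats(m)
    return [c[i] for i in range(1,k) if st[i,4]>=20]
def find(verbose=True):
    im={n:arm.grab_frame(n) for n in P};out=[]
    C={n:caps(n,im[n]) for n in P};B={n:bodies(n,im[n]) for n in P}
    match=lambda L,S:[(t,)+tuple(min(((s,)+tri(t,s) for s in S),key=lambda r:r[2]+abs(r[1][2]-.011)*200)[1:]) for t in L]
    for nm,D in(("cap",C),("body",B)):
        for t,X,e in match(D["top"],D["scene"]): print(nm,np.round(t,1),np.round(X,4),round(e,2),"plane z=.0122",np.round(onplane("top",t,.0122),4))
if __name__=="__main__":
    print(arm.get_state()["t"]);find()
E
cat > mix.py <<'E'
from h import *
tc=lambda u,v:np.array([255+(u+.5)/4.16-.5,120+(v+.5)/4.16-.5])
sc=lambda u,v:np.array([140+(u+.5)/5-.5,185+(v+.5)/5-.5])
F=[((243,131,72),tc(27,57),sc(730,187)),((243,-131,72),tc(370,27),sc(483,408)),
((-83,131,72),tc(62,487),sc(342,32)),((-83,-131,72),tc(425,462),sc(80,203)),((-109,None,58),tc(357,503),sc(100,178))]
for x,t,s in F: print(x,*tri(t,s))
F=F[:4]
def f(q):
    c,s=np.cos(q[2]),np.sin(q[2]);r=[]
    for x,t,u in F:
        x=np.array(x)/1e3;X=[q[0]+c*x[0]-s*x[1],q[1]+s*x[0]+c*x[1],x[2]]
        r+=[proj("top",X)[0]-t,proj("scene",X)[0]-u]
    return np.concatenate(r)
r=least_squares(f,[.6,-.1,0],loss="soft_l1");print(r.x,np.round(f(r.x),1))
for nm,u,v,z in (("handle",242,402,.092),("button",357,503,.058),("clipTL",108,330,.05),("clipTR",344,313,.05),("clipBR",353,393,.05),("clipBL",114,411,.05),("covfrontL",65,440,.068),("covfrontR",417,412,.068)):
    X=onplane("top",tc(u,v),z);c,s=np.cos(r.x[2]),np.sin(r.x[2]);d=X-np.r_[r.x[:2],0];print(nm,np.round(X,4),"mixer frame",np.round([c*d[0]+s*d[1],-s*d[0]+c*d[1]],4))
print("handle tri",tri(tc(242,402),sc(266,114)))
E
python3 mix.py; python3 tubes.py
```

```text
(243, 131, 72) [ 0.78082435 -0.06736736  0.06568742] 0.8767715145530701
(243, -131, 72) [ 0.77952861 -0.32487018  0.06513271] 0.8480118313722187
(-83, 131, 72) [ 0.45692189 -0.06056479  0.06351649] 0.5681762223445048
(-83, -131, 72) [ 0.45109628 -0.31651513  0.0656503 ] 1.322996314107428
(-109, None, 58) [ 0.42641065 -0.27052715  0.04834586] 0.05387835147377018
[ 0.53716144 -0.19164274 -0.01861392] [-1.4 -1.8  0.  -1.5  0.5 -1.  -1.9 -1.5 -0.8 -0.5 -0.5 -2.2  1.  -1.4
 -2.4 -0.8]
handle [ 0.4995 -0.1919  0.092 ] mixer frame [-0.0376 -0.001 ]
button [ 0.4253 -0.2687  0.058 ] mixer frame [-0.1104 -0.0791]
clipTL [ 0.5688 -0.1076  0.05  ] mixer frame [0.03   0.0846]
clipTR [ 0.5648 -0.2804  0.05  ] mixer frame [ 0.0293 -0.0883]
clipBR [ 0.5053 -0.2787  0.05  ] mixer frame [-0.0302 -0.0876]
clipBL [ 0.5088 -0.1053  0.05  ] mixer frame [-0.0299  0.0858]
covfrontL [ 0.4884 -0.067   0.068 ] mixer frame [-0.051   0.1237]
covfrontR [ 0.4844 -0.3182  0.068 ] mixer frame [-0.0504 -0.1275]
handle tri (array([ 0.50233794, -0.19159754,  0.08406374]), np.float64(0.8063349648841722))
0.1
cap [125.2 198.4] [0.6254 0.3706 0.0177] 0.61 plane z=.0122 [0.6255 0.3711 0.0122]
cap [155.6 201.8] [0.6052 0.2774 0.0171] 0.48 plane z=.0122 [0.6054 0.2776 0.0122]
cap [187.4 209.5] [0.5718 0.1815 0.0177] 0.72 plane z=.0122 [0.5715 0.181  0.0122]
cap [219.7 213. ] [0.5506 0.0826 0.0182] 0.48 plane z=.0122 [0.5507 0.0821 0.0122]
body [125.  215.7] [0.5719 0.3744 0.012 ] 0.59 plane z=.0122 [0.5707 0.3734 0.0122]
body [158.9 219.1] [0.5507 0.2707 0.0127] 0.41 plane z=.0122 [0.55   0.2702 0.0122]
body [188.  227.6] [0.5161 0.1838 0.0125] 0.68 plane z=.0122 [0.5149 0.1827 0.0122]
body [222.  230.7] [0.496  0.0805 0.0131] 0.58 plane z=.0122 [0.4951 0.0795 0.0122]
```

Triangulated heights agree with the given values: tubes z≈12.5 mm, handle 84 mm, button 48 mm (the scene camera reads about 1.5 px off), and cap-to-body distance is 56 mm. The cover is ajar by about 25 mm. Next I'll write a move calculator.

```bash
cat > to.py <<'E'
# to.py x,y,z,yaw ... -> shifts in tool axes from the present pose
import sys,numpy as np
from station import arm
from scipy.spatial.transform import Rotation as R
s=arm.get_state();p=np.array(s["eef_pos"]);M=R.from_euler("xyz",s["ee_rot"]);q=p;y0=s["ee_rot"][2]
print("t",round(s["t"],2),"pos",p.round(4),"rot",np.round(s["ee_rot"],3),"w",round(s["width"],4),"F",np.round(s["force"],1))
for a in sys.argv[1:]:
    v=np.array([float(x) for x in a.split(",")]);d=M.inv().apply(v[:3]-p);n=np.linalg.norm(v[:3]-q)/.0417
    print(d.round(4),"turn",round(-(v[3]-s["ee_rot"][2]),3),"rows>=",round(n,1),round(abs(v[3]-y0)/.125,1));q=v[:3];y0=v[3]
E
python3 to.py .5,.2,.2,-.02 .462,-.1915,.2,-.02 .462,-.1915,.077,-.02
```

```text
t 0.2 pos [0.2357 0.6322 0.226 ] rot [ 3.141 -0.    -0.357] w 0.0877 F [-0.2 -1.   1. ]
[0.3986 0.3126 0.0264] turn -0.337 rows>= 12.2 2.7
[0.4998 0.6927 0.0267] turn -0.337 rows>= 9.4 0.0
[0.4998 0.6926 0.1497] turn -0.337 rows>= 2.9 0.0
```

```bash
python3 nudge.py '[[0,0.4,0.31,0.026,-0.337],[0,0.4,0.31,0.026,-0.337],[0,0.4,0.31,0.026,-0.337],[0,0.4,0.31,0.026,-0.337],[0,0.4,0.31,0.026,-0.337],[0,0.4,0.31,0.026,-0.337],[0,0.4,0.31,0.026,-0.337],[0,0.4,0.31,0.026,-0.337],[0,0.4,0.31,0.026,-0.337],[0,0.4,0.31,0.026,-0.337],[0,0.4,0.31,0.026,-0.337],[0,0.4,0.31,0.026,-0.337],[0,0.4,0.31,0.026,-0.337],[0,0.4,0.31,0.026,-0.337]]' 20; python3 to.py .462,-.1915,.2,-.02 .462,-.1915,.077,-.02
```

```text
t: 1.37
eef_pos: [0.5031, 0.1997, 0.2002]
ee_rot: [3.141, 0.001, -0.024]
force: [-0.1, 0.6, 0.7]
width: 0.0022
gripper_force: 0.0
t 1.37 pos [0.5031 0.1997 0.2002] rot [ 3.141e+00  1.000e-03 -2.400e-02] w 0.0022 F [-0.1  0.6  0.7]
[-0.0317  0.3921  0.0005] turn -0.004 rows>= 9.4 0.0
[-0.0317  0.392   0.1235] turn -0.004 rows>= 2.9 0.0
```

```bash
python3 nudge.py '[[0,-0.032,0.392,0,0],[0,-0.032,0.392,0,0],[0,-0.032,0.392,0,0],[0,-0.032,0.392,0,0],[0,-0.032,0.392,0,0],[0,-0.032,0.392,0,0],[0,-0.032,0.392,0,0],[0,-0.032,0.392,0,0],[0,-0.032,0.392,0,0],[0,-0.032,0.392,0,0],[0,-0.032,0.392,0,0],[0,-0.032,0.392,0.04,0],[0,-0.032,0.392,0.08,0],[0,-0.032,0.392,0.11,0],[0,-0.032,0.392,0.122,0],[0,-0.032,0.392,0.122,0]]'; python3 to.py .62,-.195,.078,-.02
```

```text
t: 2.7
eef_pos: [0.4605, -0.1876, 0.0755]
ee_rot: [-3.141, 0.006, -0.019]
force: [-1.0, 0.1, 0.1]
width: 0.0004
gripper_force: 0.0
t 2.7 pos [ 0.4605 -0.1876  0.0755] rot [-3.141  0.006 -0.019] w 0.0004 F [-1.   0.1  0.1]
[ 0.1596  0.0043 -0.0035] turn 0.001 rows>= 3.8 0.0
```

```bash
python3 nudge.py '[[0,0.012,0.004,-0.002,0],[0,0.022,0.004,-0.002,0],[0,0.032,0.004,-0.002,0],[0,0.045,0.004,-0.002,0],[0,0.06,0.004,-0.002,0],[0,0.075,0.004,-0.002,0],[0,0.09,0.004,-0.002,0],[0,0.105,0.004,-0.002,0],[0,0.12,0.004,-0.002,0],[0,0.13,0.004,-0.002,0],[0,0.136,0.004,-0.002,0]]'; python3 nudge.py '[[0,0.004,0,0,0],[0,0.007,0,0,0],[0,0.01,0,0,0]]'; python3 nudge.py '[[0,0.003,0,0,0],[0,0.005,0,0,0]]'
```

```text
t: 3.62
eef_pos: [0.6001, -0.1952, 0.081]
ee_rot: [3.142, -0.001, -0.019]
force: [-1.2, 0.3, 1.1]
width: 0.0003
gripper_force: 0.9
t: 3.87
eef_pos: [0.6083, -0.1957, 0.0806]
ee_rot: [-3.141, 0.0, -0.02]
force: [-1.3, 1.1, 0.1]
width: 0.0005
gripper_force: 0.9
t: 4.03
eef_pos: [0.6088, -0.1959, 0.0803]
ee_rot: [-3.141, 0.009, -0.021]
force: [-19.3, 4.0, 15.2]
width: 0.0003
gripper_force: 10.0
```

The cover reached its stop: force rose to −19 N at x=0.609, where 0.61 was expected. Now I'll back off, lift toward the mat and look.

```bash
python3 nudge.py '[[0,-0.012,0,0,0],[0,-0.02,0,-0.04,0],[0,-0.06,0,-0.08,0],[0,-0.1,0,-0.12,0],[0,-0.12,0,-0.14,0],[0.05,-0.18,0,-0.14,0],[0.05,-0.2,0,-0.14,0],[0.05,-0.2,0,-0.14,0]]'
python3 - <<'E'
from h import *
t=arm.grab_frame("top");s=arm.grab_frame("scene")
cv2.imwrite("pics/top1.png",t[:,:,::-1]);cv2.imwrite("pics/scene1.png",s[:,:,::-1])
a=cv2.resize(t[165:260,255:367,::-1],None,fx=5,fy=5,interpolation=cv2.INTER_CUBIC);cv2.imwrite("pics/tc1.png",a)
E
python3 tubes.py
```

```text
t: 4.7
eef_pos: [0.4089, -0.192, 0.2221]
ee_rot: [-3.141, -0.003, -0.021]
force: [-0.3, -0.1, -0.9]
width: 0.0148
gripper_force: 0.0
4.8
cap [125.4 198.4] [0.6254 0.3702 0.0178] 0.66 plane z=.0122 [0.6254 0.3706 0.0122]
cap [155.7 201.7] [0.6054 0.2772 0.0173] 0.46 plane z=.0122 [0.6057 0.2774 0.0122]
cap [187.4 209.6] [0.5709 0.1808 0.0182] 0.46 plane z=.0122 [0.5712 0.1808 0.0122]
body [125.2 215.7] [0.5716 0.3737 0.0125] 0.56 plane z=.0122 [0.5706 0.3729 0.0122]
body [159.2 219.1] [0.5507 0.27   0.0127] 0.49 plane z=.0122 [0.5498 0.2692 0.0122]
body [188.2 227.8] [0.5157 0.1833 0.0122] 0.84 plane z=.0122 [0.5141 0.1819 0.0122]
```

View pics/tc1.png

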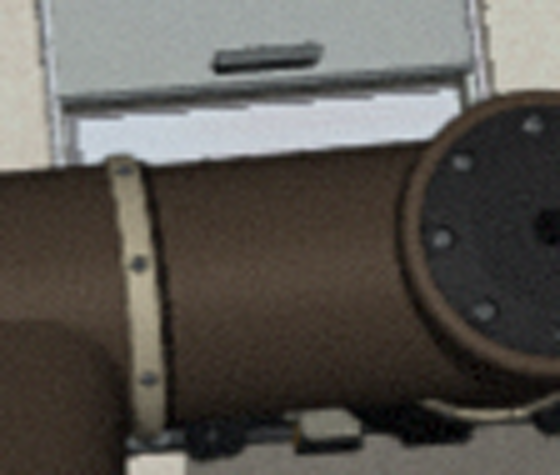

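The arm hides most of the chamber; the cover handle is at the rear (crop (267,57)). I'll move over tube A and look again from there.

```bash
python3 to.py .571,.373,.12,-.045
```

```text
t 4.9 pos [ 0.414  -0.1922  0.2214] rot [ 3.141e+00 -3.000e-03 -2.000e-02] w 0.0313 F [-0.   0.3 -0.1]
[ 0.1455 -0.5682  0.1016] turn 0.025 rows>= 14.3 0.2
```

```bash
python3 nudge.py '[[0.05,0.145,-0.568,0,0.025],[0.05,0.145,-0.568,0,0.025],[0.05,0.145,-0.568,0,0.025],[0.05,0.145,-0.568,0,0.025],[0.05,0.145,-0.568,0,0.025],[0.05,0.145,-0.568,0,0.025],[0.05,0.145,-0.568,0,0.025],[0.05,0.145,-0.568,0,0.025],[0.05,0.145,-0.568,0,0.025],[0.05,0.145,-0.568,0,0.025],[0.05,0.145,-0.568,0.03,0.025],[0.05,0.145,-0.568,0.05,0.025],[0.05,0.145,-0.568,0.08,0.025],[0.05,0.145,-0.568,0.1,0.025],[0.05,0.145,-0.568,0.1,0.025],[0.05,0.145,-0.568,0.1,0.025]]'
python3 - <<'E'
from h import *
t=arm.grab_frame("top");s=arm.grab_frame("scene")
cv2.imwrite("pics/top2.png",t[:,:,::-1]);cv2.imwrite("pics/scene2.png",s[:,:,::-1])
a=cv2.resize(t[165:260,255:367,::-1],None,fx=6,fy=6,interpolation=cv2.INTER_CUBIC);cv2.imwrite("pics/tc2.png",a)
E
python3 to.py .571,.373,.12,-.045
```

```text
t: 6.23
eef_pos: [0.5684, 0.3756, 0.1113]
ee_rot: [3.134, 0.007, -0.043]
force: [0.2, -1.7, -0.3]
width: 0.0501
gripper_force: 0.0
t 6.33 pos [0.5694 0.3736 0.1169] rot [ 3.137e+00  3.000e-03 -4.400e-02] w 0.0498 F [-0.3  0.3  0.7]
[ 0.0016  0.0006 -0.0031] turn 0.001 rows>= 0.1 0.0
```

View pics/tc2.png

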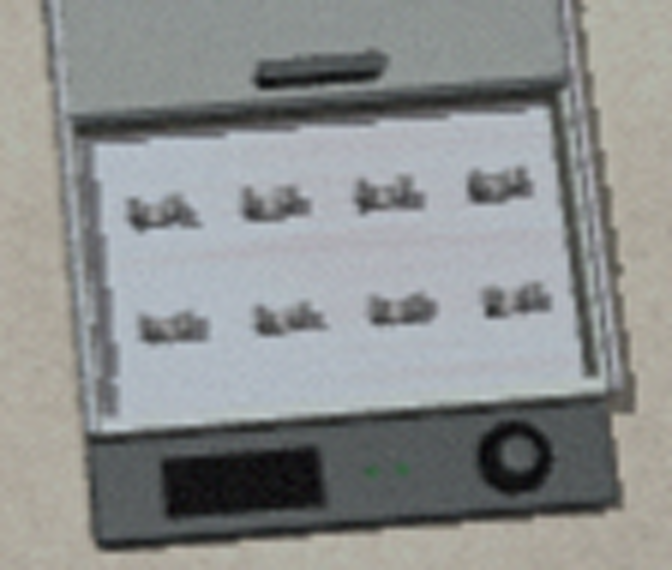

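The chamber is clear: clip rows are at crop (160–500, 185–215) and (170–515, 300–330), the handle is at (320,66) and the button at (516,457). I'll overlay the predicted clip positions for candidate mixer poses.

```bash
cat > ov.py <<'E'
from h import *
t=cv2.imread("pics/top2.png");S=10;o=(268,185)
q=(.537,-.1925,-.021)
tw=lambda x,y,z,q=q:np.array([q[0]+np.cos(q[2])*x-np.sin(q[2])*y,q[1]+np.sin(q[2])*x+np.cos(q[2])*y,z])
if __name__=="__main__":
    a=cv2.resize(t[185:225,268:348],None,fx=S,fy=S,interpolation=cv2.INTER_CUBIC)
    for y in(.087,.029,-.029,-.087):
        for x in(-.035,-.025,.025,.035):
            for dy in(-.0095,.0095):
                u=proj("top",tw(x,y+dy,.058))[0];cv2.circle(a,tuple(int(v) for v in ((u-o+.5)*S-.5)),2,(0,0,255),-1)
    cv2.imwrite("pics/ov.png",a)
    g=lambda u,v,z:onplane("top",(255+(u+.5)/6-.5,165+(v+.5)/6-.5),z)
    for nm,u,v,z in(("handle L",257,68,.092),("handle R",386,60,.092),("button",516,457,.058),("railRin",575,40,.072)):print(nm,g(u,v,z).round(4))
    for y in(.087,-.087):print(tw(0,y,0))
E
python3 ov.py
```

```text
handle L [ 0.6248 -0.1618  0.092 ]
handle R [ 0.6226 -0.2259  0.092 ]
button [ 0.4246 -0.269   0.058 ]
railRin [ 0.6289 -0.3253  0.072 ]
[ 0.53882687 -0.10551918  0.        ]
[ 0.53517313 -0.27948082  0.        ]
```

View pics/ov.png

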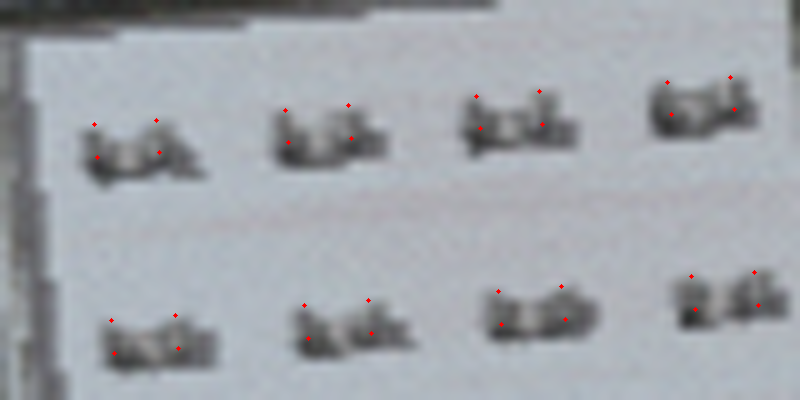

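Overlay confirms mixer pose (0.537, −0.192, −0.021 rad): dots sit on the clip lips. Grasp tube A.

```bash
python3 nudge.py '[[0.05,0.002,0,0.04,0],[0.05,0.002,0,0.08,0],[0.05,0.002,0,0.1,0],[0.05,0.002,0,0.11,0],[0.05,0.002,0,0.11,0],[0.05,0.002,0,0.11,0]]' 45; python3 to.py .571,.3733,.006,-.045
```

```text
t: 6.83
eef_pos: [0.5728, 0.3732, 0.0121]
ee_rot: [-3.141, -0.002, -0.045]
force: [-0.2, 1.4, 0.8]
width: 0.05
gripper_force: 0.0
t 6.83 pos [0.5728 0.3732 0.0121] rot [-3.141e+00 -2.000e-03 -4.500e-02] w 0.05 F [-0.2  1.4  0.8]
[-0.0019  0.      0.0061] turn 0.0 rows>= 0.2 0.0
```

```bash
python3 nudge.py '[[0.05,-0.001,0,0.005,0],[0.05,-0.001,0,0.005,0],[0.05,-0.001,0,0.005,0]]'; python3 nudge.py '[[0,0,0,0,0],[0,0,0,0,0],[0,0,0,0,0],[0,0,0,0,0],[0,0,0,0,0],[0,0,0,0,0]]' 45; python3 nudge.py '[[0,0,0,-0.03,0],[0,0,0,-0.07,0],[0,0,0,-0.11,0],[0,0,0,-0.15,0],[0,0,0,-0.15,0],[0,0,0,-0.15,0]]'; python3 to.py .5352,-.279,.15,-.021 .5352,-.279,.065,-.021
```

```text
t: 7.08
eef_pos: [0.5712, 0.3735, 0.007]
ee_rot: [-3.14, -0.001, -0.045]
force: [0.2, 0.3, -0.4]
width: 0.0499
gripper_force: 0.0
t: 7.58
eef_pos: [0.5707, 0.373, 0.0056]
ee_rot: [-3.142, -0.0, -0.045]
force: [-0.8, 0.7, 0.9]
width: 0.0158
gripper_force: 45.0
t: 8.08
eef_pos: [0.5719, 0.3742, 0.1591]
ee_rot: [-3.137, -0.004, -0.045]
force: [-0.5, -0.0, -0.5]
width: 0.016
gripper_force: 44.8
t 8.08 pos [0.5719 0.3742 0.1591] rot [-3.137 -0.004 -0.045] w 0.016 F [-0.5 -0.  -0.5]
[-0.0076  0.6542  0.006 ] turn -0.024 rows>= 15.7 0.2
[-0.0079  0.6546  0.091 ] turn -0.024 rows>= 2.0 0.0
```

```bash
python3 nudge.py '[[0,-0.008,0.654,0,-0.024],[0,-0.008,0.654,0,-0.024],[0,-0.008,0.654,0,-0.024],[0,-0.008,0.654,0,-0.024],[0,-0.008,0.654,0,-0.024],[0,-0.008,0.654,0,-0.024],[0,-0.008,0.654,0,-0.024],[0,-0.008,0.654,0,-0.024],[0,-0.008,0.654,0,-0.024],[0,-0.008,0.654,0,-0.024],[0,-0.008,0.654,0,-0.024],[0,-0.008,0.654,0,-0.024],[0,-0.008,0.654,0,-0.024],[0,-0.008,0.654,0,-0.024],[0,-0.008,0.654,0,-0.024],[0,-0.008,0.654,0,-0.024],[0,-0.008,0.654,0,-0.024],[0,-0.008,0.654,0,-0.024],[0,-0.008,0.654,0,-0.024],[0,-0.008,0.654,0,-0.024]]'
python3 - <<'E'
from h import *
t=arm.grab_frame("top");s=arm.grab_frame("scene")
cv2.imwrite("pics/top3.png",t[:,:,::-1])
cv2.imwrite("pics/s3.png",cv2.resize(s[150:280,140:300,::-1],None,fx=4,fy=4,interpolation=cv2.INTER_CUBIC))
E
python3 to.py .5352,-.279,.065,-.021; python3 tubes.py
```

```text
t: 9.75
eef_pos: [0.5332, -0.2792, 0.155]
ee_rot: [-3.141, 0.001, -0.02]
force: [0.6, 0.8, 0.1]
width: 0.0156
gripper_force: 44.8
t 9.85 pos [ 0.5336 -0.2789  0.1554] rot [-3.141  0.    -0.019] w 0.0154 F [-0.2 -0.   0.7]
[0.0016 0.0001 0.0904] turn 0.002 rows>= 2.2 0.0
9.85
cap [155.8 201.8] [0.6054 0.2769 0.0173] 0.5 plane z=.0122 [0.6055 0.2771 0.0122]
cap [177.6 207.3] [0.5816 0.2111 0.0171] 0.69 plane z=.0122 [0.5813 0.2106 0.0122]
cap [219.8 213.2] [0.5505 0.0827 0.0177] 0.66 plane z=.0122 [0.5502 0.0818 0.0122]
body [345.9 195.3] [ 0.5965 -0.2179  0.1839] 33.97 plane z=.0122 [ 0.5686 -0.3146  0.0122]
body [159.2 219.2] [0.5506 0.2701 0.0122] 0.53 plane z=.0122 [0.5496 0.2692 0.0122]
body [178.4 225. ] [0.5267 0.2123 0.0127] 0.52 plane z=.0122 [0.5258 0.2115 0.0122]
body [222.  230.6] [0.4962 0.0802 0.0127] 0.56 plane z=.0122 [0.4952 0.0793 0.0122]
```

View pics/s3.png

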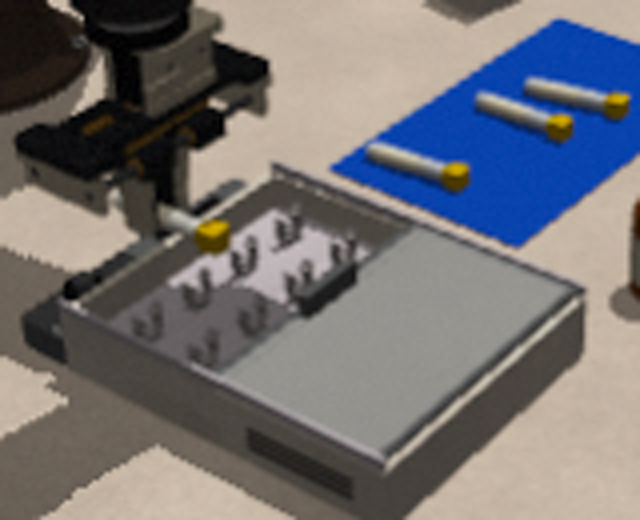

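The tube hangs level in the grip over clip pair 4. Tube C has been knocked to y≈0.211, so I'll allow for that later. Now insert.

```bash
python3 nudge.py '[[0,0.0016,0,0.03,0],[0,0.0016,0,0.06,0],[0,0.0016,0,0.085,0],[0,0.0016,0,0.09,0],[0,0.0016,0,0.09,0],[0,0.0016,0,0.09,0]]' 55; python3 nudge.py '[[0,0,0,0.008,0],[0,0,0,0.016,0],[0,0,0,0.02,0],[0,0,0,0.024,0],[0,0,0,0.026,0],[0,0,0,0.026,0]]'
```

```text
t: 10.45
eef_pos: [0.5358, -0.2801, 0.0666]
ee_rot: [3.141, -0.001, -0.02]
force: [0.3, 0.2, -0.3]
width: 0.0156
gripper_force: 54.8
t: 10.95
eef_pos: [0.5367, -0.2787, 0.0399]
ee_rot: [-3.14, -0.004, -0.021]
force: [4.3, 8.1, -2.5]
width: 0.0151
gripper_force: 54.8
```

```bash
python3 nudge.py '[[0.027,0,0,0,0],[0.027,0,0,0,0],[0.027,0,0,0,0],[0.027,0,0,-0.02,0],[0.027,0,0,-0.04,0],[0,0,0,-0.04,0],[0,0,0,-0.04,0],[0,0,0,-0.04,0],[0,0,0,-0.032,0],[0,0,0,-0.024,0],[0,0,0,-0.018,0],[0,0,0,-0.014,0],[0,0,0,-0.014,0]]'; python3 to.py
```

```text
t: 12.03
eef_pos: [0.5342, -0.2808, 0.0542]
ee_rot: [3.14, 0.002, -0.02]
force: [-6.6, 0.7, 17.3]
width: 0.0006
gripper_force: 8.1
t 12.03 pos [ 0.5342 -0.2808  0.0542] rot [ 3.14e+00  2.00e-03 -2.00e-02] w 0.0006 F [-6.6  0.7 17.3]
```

Contact at z=0.054 matches the top of a seated tube, so tube A is home. Next is tube B.

```bash
python3 nudge.py '[[0,0,0,-0.03,0],[0,0,0,-0.07,0],[0,0,0,-0.1,0],[0.05,0,0,-0.1,0],[0.05,0,0,-0.1,0]]'; python3 to.py .551,.2702,.12,.12 .551,.2702,.006,.12
```

```text
t: 12.45
eef_pos: [0.536, -0.2803, 0.1548]
ee_rot: [3.141, -0.003, -0.021]
force: [-0.6, 0.6, -2.0]
width: 0.0087
gripper_force: 0.0
t 12.45 pos [ 0.536  -0.2803  0.1548] rot [ 3.141e+00 -3.000e-03 -2.100e-02] w 0.0087 F [-0.6  0.6 -2. ]
[ 0.0035 -0.5507  0.0345] turn -0.141 rows>= 13.2 1.1
[ 0.0032 -0.5507  0.1485] turn -0.141 rows>= 2.7 0.0
```

```bash
python3 nudge.py '[[0.04,0.0035,-0.551,0,-0.141],[0.04,0.0035,-0.551,0,-0.141],[0.04,0.0035,-0.551,0,-0.141],[0.04,0.0035,-0.551,0,-0.141],[0.04,0.0035,-0.551,0,-0.141],[0.04,0.0035,-0.551,0,-0.141],[0.04,0.0035,-0.551,0,-0.141],[0.04,0.0035,-0.551,0,-0.141],[0.04,0.0035,-0.551,0,-0.141],[0.04,0.0035,-0.551,0,-0.141],[0.04,0.0035,-0.551,0,-0.141],[0.04,0.0035,-0.551,0,-0.141],[0.04,0.0035,-0.551,0,-0.141],[0.04,0.0035,-0.551,0,-0.141],[0.04,0.0035,-0.551,0.03,-0.141],[0.04,0.0035,-0.551,0.07,-0.141],[0.04,0.0035,-0.551,0.1,-0.141],[0.04,0.0035,-0.551,0.125,-0.141],[0.04,0.0035,-0.551,0.125,-0.141],[0.04,0.0035,-0.551,0.125,-0.141]]'; python3 to.py .551,.2702,.006,.12; python3 tubes.py | grep cap
```

```text
t: 14.12
eef_pos: [0.5486, 0.2694, 0.0261]
ee_rot: [3.138, 0.005, 0.12]
force: [0.1, -0.6, 0.6]
width: 0.0398
gripper_force: 0.0
t 14.12 pos [0.5486 0.2694 0.0261] rot [3.138 0.005 0.12 ] w 0.0398 F [ 0.1 -0.6  0.6]
[ 0.0026 -0.0006  0.0201] turn 0.0 rows>= 0.5 0.0
cap [219.7 212.6] [0.5514 0.0823 0.0181] 0.32 plane z=.0122 [0.5519 0.0821 0.0122]
```

```bash
python3 nudge.py '[[0.04,0.0015,0,0.012,0],[0.04,0.0015,0,0.02,0],[0.04,0.0015,0,0.02,0],[0.04,0.0015,0,0.02,0]]'; python3 nudge.py '[[0,0,0,0,0],[0,0,0,0,0],[0,0,0,0,0],[0,0,0,0,0],[0,0,0,0,0],[0,0,0,0,0]]' 45; python3 nudge.py '[[0,0,0,-0.03,0],[0,0,0,-0.07,0],[0,0,0,-0.11,0],[0,0,0,-0.15,0],[0,0,0,-0.15,0],[0,0,0,-0.15,0]]'; python3 to.py .5364,-.221,.15,-.021
```

```text
t: 14.55
eef_pos: [0.5514, 0.2707, 0.0086]
ee_rot: [3.141, 0.0, 0.12]
force: [0.0, 0.8, 0.9]
width: 0.0398
gripper_force: 0.0
t: 15.05
eef_pos: [0.5516, 0.2711, 0.0089]
ee_rot: [-3.141, -0.0, 0.12]
force: [-0.1, 0.4, 2.0]
width: 0.0159
gripper_force: 44.9
t: 15.55
eef_pos: [0.5527, 0.272, 0.1617]
ee_rot: [-3.138, -0.005, 0.12]
force: [-0.8, -0.7, -1.1]
width: 0.0155
gripper_force: 44.9
t 15.55 pos [0.5527 0.272  0.1617] rot [-3.138 -0.005  0.12 ] w 0.0155 F [-0.8 -0.7 -1.1]
[-0.0754  0.4875  0.0096] turn 0.141 rows>= 11.8 1.1
```

```bash
python3 nudge.py '[[0,-0.0754,0.4875,0.005,0.141],[0,-0.0754,0.4875,0.005,0.141],[0,-0.0754,0.4875,0.005,0.141],[0,-0.0754,0.4875,0.005,0.141],[0,-0.0754,0.4875,0.005,0.141],[0,-0.0754,0.4875,0.005,0.141],[0,-0.0754,0.4875,0.005,0.141],[0,-0.0754,0.4875,0.005,0.141],[0,-0.0754,0.4875,0.005,0.141],[0,-0.0754,0.4875,0.005,0.141],[0,-0.0754,0.4875,0.005,0.141],[0,-0.0754,0.4875,0.005,0.141],[0,-0.0754,0.4875,0.005,0.141],[0,-0.0754,0.4875,0.005,0.141],[0,-0.0754,0.4875,0.005,0.141],[0,-0.0754,0.4875,0.005,0.141]]'; python3 to.py .5364,-.221,.068,-.021
python3 - <<'E'
from h import *
s=arm.grab_frame("scene");t=arm.grab_frame("top")
a=cv2.resize(s[150:280,140:300,::-1],None,fx=4,fy=4,interpolation=cv2.INTER_CUBIC)
cv2.imwrite("pics/s4.png",a)
E
python3 tubes.py
```

```text
t: 16.88
eef_pos: [0.5347, -0.2213, 0.1528]
ee_rot: [-3.141, 0.001, -0.02]
force: [0.7, -1.0, -0.3]
width: 0.0159
gripper_force: 44.9
t 16.88 pos [ 0.5347 -0.2213  0.1528] rot [-3.141e+00  1.000e-03 -2.000e-02] w 0.0159 F [ 0.7 -1.  -0.3]
[ 0.0018 -0.0003  0.0848] turn 0.001 rows>= 2.0 0.0
16.9833
cap [177.6 207.3] [0.5816 0.2111 0.0171] 0.69 plane z=.0122 [0.5813 0.2106 0.0122]
cap [219.7 213.2] [0.5504 0.0829 0.0176] 0.64 plane z=.0122 [0.5501 0.0821 0.0122]
body [178.4 225. ] [0.5265 0.2121 0.0131] 0.47 plane z=.0122 [0.5258 0.2115 0.0122]
body [222.  230.5] [0.4965 0.0802 0.0129] 0.48 plane z=.0122 [0.4956 0.0794 0.0122]
```

View pics/s4.png

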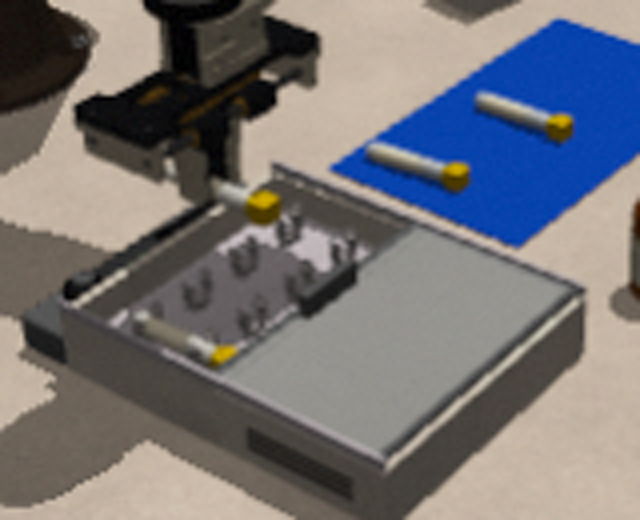

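Tube A is seated in pair 4 (crop (140–235, 315–355)). Tube B is held level above pair 3. Insert it.

```bash
python3 nudge.py '[[0,0.0016,0,0.03,0],[0,0.0016,0,0.06,0],[0,0.0016,0,0.08,0],[0,0.0016,0,0.084,0],[0,0.0016,0,0.084,0],[0,0.0016,0,0.084,0]]' 55; python3 nudge.py '[[0,0,0,0.008,0],[0,0,0,0.014,0],[0,0,0,0.019,0],[0,0,0,0.023,0],[0,0,0,0.026,0],[0,0,0,0.026,0]]'
```

```text
t: 17.58
eef_pos: [0.5375, -0.222, 0.0706]
ee_rot: [3.141, -0.001, -0.02]
force: [0.0, -0.4, 0.8]
width: 0.0155
gripper_force: 55.0
t: 18.08
eef_pos: [0.538, -0.2206, 0.0437]
ee_rot: [-3.14, -0.003, -0.021]
force: [3.1, 9.0, -2.7]
width: 0.0157
gripper_force: 55.0
```

```bash
python3 nudge.py '[[0.027,0,0,0,0],[0.027,0,0,0,0],[0.027,0,0,0,0],[0.027,0,0,-0.02,0],[0.027,0,0,-0.036,0],[0,0,0,-0.036,0],[0,0,0,-0.036,0],[0,0,0,-0.036,0],[0,0,0,-0.028,0],[0,0,0,-0.02,0],[0,0,0,-0.014,0],[0,0,0,-0.01,0],[0,0,0,-0.01,0]]'
```

```text
t: 19.17
eef_pos: [0.5359, -0.2228, 0.0542]
ee_rot: [3.14, 0.002, -0.02]
force: [-5.4, -0.0, 16.7]
width: 0.0005
gripper_force: 8.4
```

```bash
python3 nudge.py '[[0,0,0,-0.03,0],[0,0,0,-0.07,0],[0,0,0,-0.1,0],[0.05,0,0,-0.1,0],[0.05,0,0,-0.1,0]]'; python3 to.py .5265,.212,.12,-.017
```

```text
t: 19.58
eef_pos: [0.5377, -0.2222, 0.1548]
ee_rot: [3.141, -0.003, -0.021]
force: [-0.2, -0.2, 0.3]
width: 0.0088
gripper_force: 0.0
t 19.58 pos [ 0.5377 -0.2222  0.1548] rot [ 3.141e+00 -3.000e-03 -2.100e-02] w 0.0088 F [-0.2 -0.2  0.3]
[-0.0202 -0.4339  0.0347] turn -0.004 rows>= 10.4 0.0
```

Tube B is seated too (contact at 0.0542). Next is tube C at its new position.

```bash
python3 nudge.py '[[0.05,-0.02,-0.434,0,-0.004],[0.05,-0.02,-0.434,0,-0.004],[0.05,-0.02,-0.434,0,-0.004],[0.05,-0.02,-0.434,0,-0.004],[0.05,-0.02,-0.434,0,-0.004],[0.05,-0.02,-0.434,0,-0.004],[0.05,-0.02,-0.434,0,-0.004],[0.05,-0.02,-0.434,0,-0.004],[0.05,-0.02,-0.434,0,-0.004],[0.05,-0.02,-0.434,0,-0.004],[0.05,-0.02,-0.434,0,-0.004],[0.05,-0.02,-0.434,0,-0.004],[0.05,-0.02,-0.434,0.03,-0.004],[0.05,-0.02,-0.434,0.07,-0.004],[0.05,-0.02,-0.434,0.1,-0.004],[0.05,-0.02,-0.434,0.125,-0.004],[0.05,-0.02,-0.434,0.125,-0.004],[0.05,-0.02,-0.434,0.125,-0.004]]'; python3 to.py .5265,.212,.006,-.017
```

```text
t: 21.08
eef_pos: [0.5244, 0.2106, 0.0266]
ee_rot: [3.138, 0.004, -0.017]
force: [0.6, -0.2, 1.1]
width: 0.0501
gripper_force: 0.0
t 21.08 pos [0.5244 0.2106 0.0266] rot [ 3.138  0.004 -0.017] w 0.0501 F [ 0.6 -0.2  1.1]
[ 0.0022 -0.0015  0.0206] turn -0.0 rows>= 0.5 0.0
```

```bash
python3 nudge.py '[[0.05,0.0015,-0.001,0.012,0],[0.05,0.0015,-0.001,0.022,0],[0.05,0.0015,-0.001,0.022,0],[0.05,0.0015,-0.001,0.022,0]]'; python3 nudge.py '[[0,0,0,0,0],[0,0,0,0,0],[0,0,0,0,0],[0,0,0,0,0],[0,0,0,0,0],[0,0,0,0,0]]' 45; python3 nudge.py '[[0,0,0,-0.03,0],[0,0,0,-0.07,0],[0,0,0,-0.11,0],[0,0,0,-0.15,0],[0,0,0,-0.15,0],[0,0,0,-0.15,0]]'; python3 to.py .5376,-.162,.15,-.021
```

```text
t: 21.42
eef_pos: [0.5272, 0.213, 0.0068]
ee_rot: [3.142, 0.0, -0.017]
force: [-0.2, 0.1, 0.0]
width: 0.0499
gripper_force: 0.0
t: 21.92
eef_pos: [0.5273, 0.2132, 0.0068]
ee_rot: [-3.141, -0.0, -0.017]
force: [0.0, -0.5, 1.6]
width: 0.0158
gripper_force: 45.2
t: 22.42
eef_pos: [0.5284, 0.2141, 0.1596]
ee_rot: [-3.138, -0.004, -0.017]
force: [-0.3, -0.3, -1.3]
width: 0.0161
gripper_force: 45.0
t 22.42 pos [0.5284 0.2141 0.1596] rot [-3.138 -0.004 -0.017] w 0.0161 F [-0.3 -0.3 -1.3]
[0.0154 0.376  0.0082] turn 0.004 rows>= 9.0 0.0
```

```bash
python3 nudge.py '[[0,0.0154,0.376,0.005,0.004],[0,0.0154,0.376,0.005,0.004],[0,0.0154,0.376,0.005,0.004],[0,0.0154,0.376,0.005,0.004],[0,0.0154,0.376,0.005,0.004],[0,0.0154,0.376,0.005,0.004],[0,0.0154,0.376,0.005,0.004],[0,0.0154,0.376,0.005,0.004],[0,0.0154,0.376,0.005,0.004],[0,0.0154,0.376,0.005,0.004],[0,0.0154,0.376,0.005,0.004],[0,0.0154,0.376,0.005,0.004],[0,0.0154,0.376,0.005,0.004],[0,0.0154,0.376,0.005,0.004]]'; python3 to.py .5376,-.162,.068,-.021
python3 - <<'E'
from h import *
s=arm.grab_frame("scene")
cv2.imwrite("pics/s5.png",cv2.resize(s[150:280,140:300,::-1],None,fx=4,fy=4,interpolation=cv2.INTER_CUBIC))
E
python3 tubes.py
```

```text
t: 23.58
eef_pos: [0.5363, -0.1618, 0.1513]
ee_rot: [-3.141, 0.0, -0.019]
force: [0.3, 0.5, 0.2]
width: 0.0158
gripper_force: 45.0
t 23.58 pos [ 0.5363 -0.1618  0.1513] rot [-3.141  0.    -0.019] w 0.0158 F [0.3 0.5 0.2]
[0.0013 0.0002 0.0833] turn 0.002 rows>= 2.0 0.0
23.6333
body [426.5 246.6] [ 0.3658 -0.7304 -0.339 ] 20.13 plane z=.0122 [ 0.3873 -0.5336  0.0122]
```

View pics/s5.png

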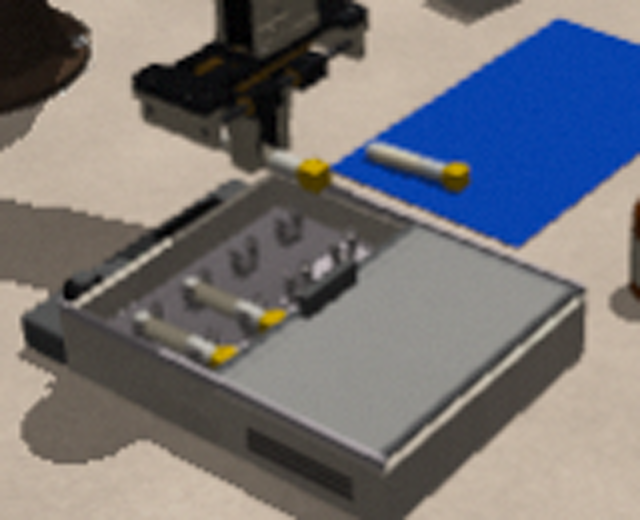

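Tubes A and B are seated in pairs 4 and 3, tube C is held level above pair 2, and D is still on the mat at crop (370–465, 145–180). Insert C.

```bash
python3 nudge.py '[[0,0.001,0,0.03,0],[0,0.001,0,0.06,0],[0,0.001,0,0.08,0],[0,0.001,0,0.084,0],[0,0.001,0,0.084,0],[0,0.001,0,0.084,0]]' 55; python3 nudge.py '[[0,0,0,0.008,0],[0,0,0,0.014,0],[0,0,0,0.019,0],[0,0,0,0.024,0],[0,0,0,0.027,0],[0,0,0,0.027,0]]'
```

```text
t: 24.23
eef_pos: [0.5381, -0.1628, 0.0685]
ee_rot: [3.141, -0.001, -0.02]
force: [0.8, -0.3, 1.2]
width: 0.0157
gripper_force: 55.0
t: 24.73
eef_pos: [0.539, -0.1622, 0.0408]
ee_rot: [-3.141, -0.004, -0.021]
force: [3.6, 4.9, -3.6]
width: 0.0152
gripper_force: 55.0
```

```bash
python3 nudge.py '[[0.027,0,0,0,0],[0.027,0,0,0,0],[0.027,0,0,0,0],[0.027,0,0,-0.02,0],[0.027,0,0,-0.039,0],[0,0,0,-0.039,0],[0,0,0,-0.039,0],[0,0,0,-0.039,0],[0,0,0,-0.031,0],[0,0,0,-0.023,0],[0,0,0,-0.017,0],[0,0,0,-0.013,0],[0,0,0,-0.013,0]]'
```

```text
t: 25.82
eef_pos: [0.5365, -0.1637, 0.0542]
ee_rot: [3.14, 0.002, -0.02]
force: [-7.0, -0.8, 18.3]
width: 0.0005
gripper_force: 9.3
```

```bash
python3 nudge.py '[[0,0,0,-0.03,0],[0,0,0,-0.07,0],[0,0,0,-0.1,0],[0.05,0,0,-0.1,0],[0.05,0,0,-0.1,0]]'; python3 to.py .4963,.0803,.12,.045; python3 tubes.py
```

```text
t: 26.23
eef_pos: [0.5382, -0.163, 0.1547]
ee_rot: [-3.141, -0.003, -0.021]
force: [-0.5, -1.8, -0.2]
width: 0.0086
gripper_force: 0.0
t 26.23 pos [ 0.5382 -0.163   0.1547] rot [-3.141e+00 -3.000e-03 -2.100e-02] w 0.0086 F [-0.5 -1.8 -0.2]
[-0.0471 -0.2424  0.0346] turn -0.066 rows>= 6.0 0.5
26.2333
body [426.1 243.6] [ 0.3741 -0.7323 -0.3331] 21.22 plane z=.0122 [ 0.3965 -0.5342  0.0122]
```

C seated. Now tube D.

```bash
python3 nudge.py '[[0.05,-0.047,-0.242,0,-0.066],[0.05,-0.047,-0.242,0,-0.066],[0.05,-0.047,-0.242,0,-0.066],[0.05,-0.047,-0.242,0,-0.066],[0.05,-0.047,-0.242,0,-0.066],[0.05,-0.047,-0.242,0,-0.066],[0.05,-0.047,-0.242,0,-0.066],[0.05,-0.047,-0.242,0.03,-0.066],[0.05,-0.047,-0.242,0.07,-0.066],[0.05,-0.047,-0.242,0.1,-0.066],[0.05,-0.047,-0.242,0.125,-0.066],[0.05,-0.047,-0.242,0.125,-0.066],[0.05,-0.047,-0.242,0.125,-0.066]]'; python3 to.py .4963,.0803,.006,.045
```

```text
t: 27.42
eef_pos: [0.4938, 0.0788, 0.0267]
ee_rot: [3.139, 0.005, 0.045]
force: [0.3, 0.1, 0.8]
width: 0.0499
gripper_force: 0.0
t 27.42 pos [0.4938 0.0788 0.0267] rot [3.139 0.005 0.045] w 0.0499 F [0.3 0.1 0.8]
[ 0.0027 -0.0014  0.0207] turn 0.0 rows>= 0.5 0.0
```

```bash
python3 nudge.py '[[0.05,0.0015,-0.001,0.012,0],[0.05,0.0015,-0.001,0.022,0],[0.05,0.0015,-0.001,0.022,0],[0.05,0.0015,-0.001,0.022,0]]'; python3 nudge.py '[[0,0,0,0,0],[0,0,0,0,0],[0,0,0,0,0],[0,0,0,0,0],[0,0,0,0,0],[0,0,0,0,0]]' 45; python3 nudge.py '[[0,0,0,-0.03,0],[0,0,0,-0.07,0],[0,0,0,-0.11,0],[0,0,0,-0.15,0],[0,0,0,-0.15,0],[0,0,0,-0.15,0]]'; python3 to.py .5388,-.104,.15,-.021
```

```text
t: 27.75
eef_pos: [0.4973, 0.081, 0.0076]
ee_rot: [-3.141, -0.001, 0.045]
force: [-0.0, 0.6, 0.2]
width: 0.0503
gripper_force: 0.0
t: 28.25
eef_pos: [0.4969, 0.081, 0.0068]
ee_rot: [-3.141, -0.0, 0.045]
force: [-0.4, -0.4, 0.4]
width: 0.0159
gripper_force: 45.2
t: 28.75
eef_pos: [0.4981, 0.0817, 0.1593]
ee_rot: [-3.139, -0.005, 0.045]
force: [0.0, 0.5, -1.9]
width: 0.0159
gripper_force: 45.0
t 28.75 pos [0.4981 0.0817 0.1593] rot [-3.139 -0.005  0.045] w 0.0159 F [ 0.   0.5 -1.9]
[0.0322 0.1873 0.009 ] turn 0.066 rows>= 4.6 0.5
```

```bash
python3 nudge.py '[[0,0.032,0.187,0.005,0.066],[0,0.032,0.187,0.005,0.066],[0,0.032,0.187,0.005,0.066],[0,0.032,0.187,0.005,0.066],[0,0.032,0.187,0.005,0.066],[0,0.032,0.187,0.005,0.066],[0,0.032,0.187,0.005,0.066],[0,0.032,0.187,0.005,0.066],[0,0.032,0.187,0.005,0.066]]'; python3 to.py .5388,-.104,.068,-.021
python3 - <<'E'
from h import *
s=arm.grab_frame("scene")
cv2.imwrite("pics/s6.png",cv2.resize(s[140:270,140:300,::-1],None,fx=4,fy=4,interpolation=cv2.INTER_CUBIC))
E
```

```text
t: 29.5
eef_pos: [0.5367, -0.1038, 0.151]
ee_rot: [3.142, 0.001, -0.02]
force: [-0.3, 0.9, 0.2]
width: 0.0159
gripper_force: 45.0
t 29.5 pos [ 0.5367 -0.1038  0.151 ] rot [ 3.142e+00  1.000e-03 -2.000e-02] w 0.0159 F [-0.3  0.9  0.2]
[0.0022 0.0002 0.083 ] turn 0.001 rows>= 2.0 0.0
```

View pics/s6.png

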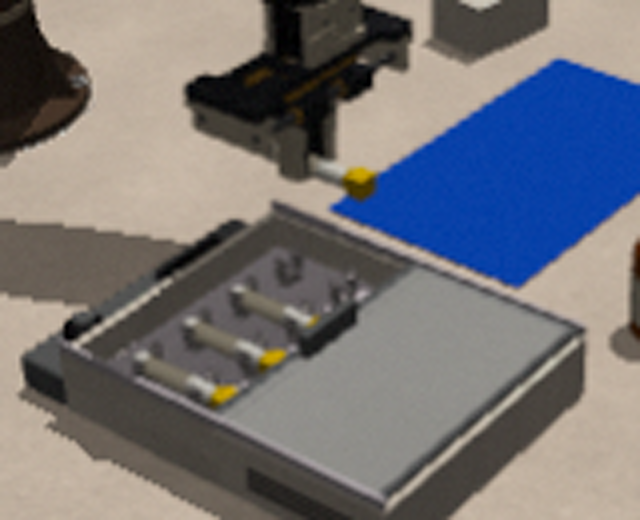

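Three tubes are seated, D is held level at crop (360,182), and the mat is empty. Insert D.

```bash
python3 nudge.py '[[0,0.0015,0,0.03,0],[0,0.0015,0,0.06,0],[0,0.0015,0,0.08,0],[0,0.0015,0,0.084,0],[0,0.0015,0,0.084,0],[0,0.0015,0,0.084,0]]' 55; python3 nudge.py '[[0,0,0,0.008,0],[0,0,0,0.014,0],[0,0,0,0.019,0],[0,0,0,0.024,0],[0,0,0,0.027,0],[0,0,0,0.027,0]]'
```

```text
t: 30.05
eef_pos: [0.5394, -0.1039, 0.0685]
ee_rot: [3.141, -0.001, -0.019]
force: [-0.6, 0.6, 0.4]
width: 0.0153
gripper_force: 55.0
t: 30.55
eef_pos: [0.5401, -0.104, 0.0408]
ee_rot: [-3.141, -0.003, -0.021]
force: [4.5, 3.8, -1.1]
width: 0.0153
gripper_force: 55.0
```

```bash
python3 nudge.py '[[0.027,0,0,0,0],[0.027,0,0,0,0],[0.027,0,0,0,0],[0.027,0,0,-0.02,0],[0.027,0,0,-0.039,0],[0,0,0,-0.039,0],[0,0,0,-0.039,0],[0,0,0,-0.039,0],[0,0,0,-0.031,0],[0,0,0,-0.023,0],[0,0,0,-0.017,0],[0,0,0,-0.013,0],[0,0,0,-0.013,0]]'
```

```text
t: 31.63
eef_pos: [0.5378, -0.1051, 0.0542]
ee_rot: [3.14, 0.002, -0.02]
force: [-7.5, -0.1, 20.4]
width: 0.0005
gripper_force: 9.8
```

All four press-checked at seated height. Next, close the cover from behind its handle.

```bash
python3 nudge.py '[[0,0,0,-0.04,0],[0,0,0,-0.08,0],[0,0,0,-0.1,0],[0,0,0,-0.1,0],[0,0,0,-0.1,0]]'; python3 to.py .655,-.195,.155,-.021 .655,-.195,.08,-.021
```

```text
t: 32.05
eef_pos: [0.5392, -0.1044, 0.1541]
ee_rot: [-3.141, -0.002, -0.021]
force: [-0.4, 0.4, 0.2]
width: 0.0002
gripper_force: 0.0
t 32.05 pos [ 0.5392 -0.1044  0.1541] rot [-3.141e+00 -2.000e-03 -2.100e-02] w 0.0002 F [-0.4  0.4  0.2]
[ 0.1177  0.0882 -0.0008] turn 0.0 rows>= 3.5 0.0
[0.1176 0.0882 0.0742] turn 0.0 rows>= 1.8 0.0
```

```bash
python3 nudge.py '[[0,0.118,0.088,0,0],[0,0.118,0.088,0,0],[0,0.118,0.088,0,0],[0,0.118,0.088,0,0],[0,0.118,0.088,0,0],[0,0.118,0.088,0.03,0],[0,0.118,0.088,0.06,0],[0,0.118,0.088,0.074,0],[0,0.118,0.088,0.074,0],[0,0.118,0.088,0.074,0]]'
python3 - <<'E'
from h import *
t=arm.grab_frame("top");s=arm.grab_frame("scene")
cv2.imwrite("pics/s7.png",np.hstack([cv2.resize(t[165:260,255:367,::-1],(400,340),interpolation=cv2.INTER_CUBIC),cv2.resize(s[165:260,145:265,::-1],(400,340),interpolation=cv2.INTER_CUBIC)]))
E
```

```text
t: 32.88
eef_pos: [0.6534, -0.1947, 0.0773]
ee_rot: [3.141, 0.004, -0.021]
force: [-0.3, 0.4, 0.4]
width: 0.0003
gripper_force: 0.0
```

View pics/s7.png

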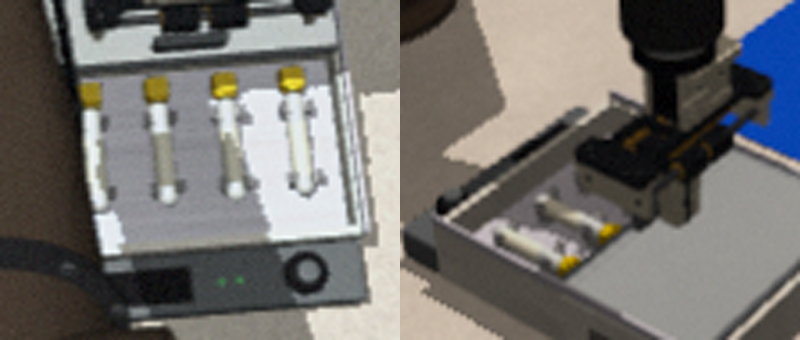

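All four tubes lie in line within both of their clips (caps at left-panel (92,95), (157,90), (225,85) and (291,80)). Push the cover shut.

```bash
python3 nudge.py '[[0,-0.01,0,-0.001,0],[0,-0.02,0,-0.001,0],[0,-0.03,0,-0.001,0],[0,-0.045,0,-0.001,0],[0,-0.06,0,-0.001,0],[0,-0.075,0,-0.001,0],[0,-0.09,0,-0.001,0],[0,-0.105,0,-0.001,0],[0,-0.12,0,-0.001,0],[0,-0.135,0,-0.001,0],[0,-0.148,0,-0.001,0],[0,-0.156,0,-0.001,0],[0,-0.16,0,-0.001,0]]'; python3 nudge.py '[[0,-0.004,0,0,0],[0,-0.007,0,0,0],[0,-0.007,0,0,0]]'; python3 nudge.py '[[0,-0.003,0,0,0],[0,-0.005,0,0,0]]'
```

```text
t: 34.07
eef_pos: [0.4939, -0.1917, 0.0816]
ee_rot: [3.142, -0.002, -0.021]
force: [1.7, -0.5, 1.4]
width: 0.0005
gripper_force: 0.8
t: 34.32
eef_pos: [0.4876, -0.1913, 0.0807]
ee_rot: [-3.141, 0.0, -0.021]
force: [-0.2, -1.4, -0.8]
width: 0.0007
gripper_force: 0.1
t: 34.48
eef_pos: [0.4859, -0.1913, 0.0808]
ee_rot: [3.141, -0.005, -0.02]
force: [13.2, -2.3, -10.2]
width: 0.0004
gripper_force: 6.7
```

```bash
python3 nudge.py '[[0,-0.002,0,0,0],[0,-0.003,0,0,0],[0,-0.003,0,0,0]]'; python3 nudge.py '[[0,0.012,0,0,0],[0,0.015,0,-0.04,0],[0,0.015,0,-0.08,0],[0,0.015,0,-0.08,0],[0,0.015,0,-0.08,0]]'; python3 to.py .4248,-.269,.16,-.021 .4248,-.269,.07,-.021
```

```text
t: 34.73
eef_pos: [0.4858, -0.1912, 0.0812]
ee_rot: [3.141, -0.01, -0.019]
force: [16.3, -3.0, -12.2]
width: 0.0007
gripper_force: 8.2
t: 35.15
eef_pos: [0.496, -0.1916, 0.1624]
ee_rot: [-3.142, -0.003, -0.021]
force: [-0.3, 0.2, -0.9]
width: 0.0003
gripper_force: 0.0
t 35.15 pos [ 0.496  -0.1916  0.1624] rot [-3.142e+00 -3.000e-03 -2.100e-02] w 0.0003 F [-0.3  0.2 -0.9]
[-0.0696  0.0789  0.0022] turn 0.0 rows>= 2.5 0.0
[-0.0698  0.0789  0.0922] turn 0.0 rows>= 2.2 0.0
```

It's at a hard stop with no motion at 16 N. I'll move aside to verify the cover before pressing start.

```bash
python3 nudge.py '[[0,0,-0.45,0,0],[0,0,-0.45,0,0],[0,0,-0.45,0,0],[0,0,-0.45,0,0],[0,0,-0.45,0,0],[0,0,-0.45,0,0],[0,0,-0.45,0,0],[0,0,-0.45,0,0],[0,0,-0.45,0,0],[0,0,-0.45,0,0],[0,0,-0.45,0,0],[0,0,-0.45,0,0]]'
python3 - <<'E'
from h import *
from ov import tw
t=arm.grab_frame("top");s=arm.grab_frame("scene")
a=cv2.resize(t[165:260,255:367,::-1],None,fx=4,fy=4,interpolation=cv2.INTER_CUBIC)
for y in(.028,-.036):  # handle predicted after 0.155 travel from the open reading
    pass
u=proj("top",np.array([.6237-.155,-.19385+.155*.021,.092]))[0];cv2.circle(a,tuple(int(v) for v in ((u-(255,165)+.5)*4-.5)),2,(0,0,255),-1)
b=cv2.resize(s[180:255,140:255,::-1],(460,300),interpolation=cv2.INTER_CUBIC)
c=np.zeros((680,460,3),np.uint8);c[:380,:448]=a;c[380:]=b
cv2.imwrite("pics/s8.png",c[80:])
E
python3 to.py .4248,-.269,.155,-.021
```

```text
t: 36.15
eef_pos: [0.5038, 0.263, 0.1587]
ee_rot: [3.14, 0.002, -0.017]
force: [0.7, -0.1, 0.8]
width: 0.0002
gripper_force: 0.0
t 36.25 pos [0.503  0.2589 0.1585] rot [ 3.139e+00  3.000e-03 -1.900e-02] w 0.0004 F [ 0.3 -0.1 -0.4]
[-0.0682  0.5293  0.0052] turn 0.002 rows>= 12.8 0.0
```

View pics/s8.png

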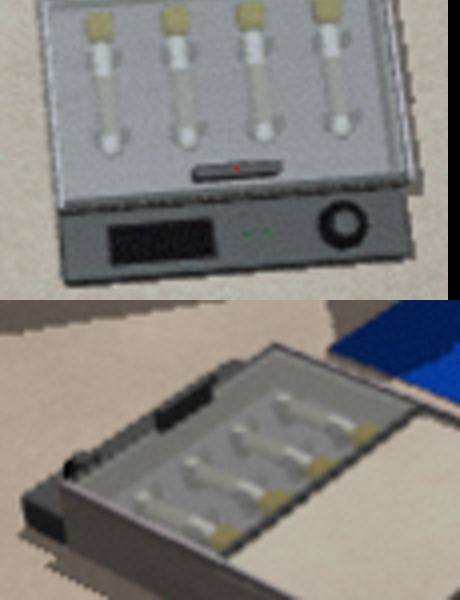

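The handle matches the fully closed prediction (red dot, top-panel (236,168)), and the cover edge lies at the sill with all four tubes beneath it. Press start.

```bash
python3 nudge.py '[[0,-0.068,0.529,0,0.002],[0,-0.068,0.529,0,0.002],[0,-0.068,0.529,0,0.002],[0,-0.068,0.529,0,0.002],[0,-0.068,0.529,0,0.002],[0,-0.068,0.529,0,0.002],[0,-0.068,0.529,0,0.002],[0,-0.068,0.529,0,0.002],[0,-0.068,0.529,0,0.002],[0,-0.068,0.529,0,0.002],[0,-0.068,0.529,0,0.002],[0,-0.068,0.529,0,0.002],[0,-0.068,0.529,0,0.002],[0,-0.068,0.529,0,0.002],[0,-0.068,0.529,0,0.002],[0,-0.068,0.529,0,0.002],[0,-0.068,0.529,0.04,0.002],[0,-0.068,0.529,0.07,0.002],[0,-0.068,0.529,0.075,0.002],[0,-0.068,0.529,0.075,0.002]]';python3 to.py .4248,-.269,.06,-.021
```

```text
t: 37.92
eef_pos: [0.4237, -0.268, 0.0841]
ee_rot: [-3.141, 0.005, -0.021]
force: [0.8, 0.2, 0.7]
width: 0.0002
gripper_force: 0.0
t 37.92 pos [ 0.4237 -0.268   0.0841] rot [-3.141  0.005 -0.021] w 0.0002 F [0.8 0.2 0.7]
[0.0012 0.001  0.0241] turn -0.0 rows>= 0.6 0.0
```

```bash
python3 nudge.py '[[0,0.001,0.001,0.01,0],[0,0.001,0.001,0.018,0],[0,0.001,0.001,0.022,0],[0,0.001,0.001,0.022,0]]'; python3 nudge.py '[[0,0,0,0.003,0],[0,0,0,0.006,0],[0,0,0,0.008,0],[0,0,0,0.008,0]]'
```

```text
t: 38.25
eef_pos: [0.4261, -0.27, 0.0633]
ee_rot: [-3.141, 0.0, -0.023]
force: [-0.6, 0.0, -0.6]
width: 0.0006
gripper_force: 0.0
t: 38.58
eef_pos: [0.4266, -0.2703, 0.0556]
ee_rot: [3.141, -0.001, -0.023]
force: [0.4, 0.4, 2.2]
width: 0.0005
gripper_force: 1.0
```

```bash
python3 nudge.py '[[0,-0.001,0,0.002,0],[0,-0.001,0,0.004,0],[0,-0.001,0,0.005,0],[0,-0.001,0,0.005,0]]'; python3 nudge.py '[[0,0,0,0.001,0],[0,0,0,0.002,0],[0,0,0,0.002,0]]'
```

```text
t: 38.92
eef_pos: [0.4263, -0.2705, 0.052]
ee_rot: [3.141, -0.002, -0.022]
force: [-2.0, 3.5, 15.4]
width: 0.0009
gripper_force: 7.9
t: 39.17
eef_pos: [0.4264, -0.2705, 0.0516]
ee_rot: [3.14, -0.002, -0.021]
force: [-6.6, 7.6, 35.2]
width: 0.0008
gripper_force: 17.3
```

The button bottomed out: it travelled past 5 mm to a hard stop. Retreat.

```bash
python3 nudge.py '[[0,0,0,-0.03,0],[0,0,0,-0.07,0],[0,0,0,-0.11,0],[0,0,0,-0.15,0],[0,0,-0.04,-0.15,0],[0,0,-0.08,-0.15,0],[0,0,-0.12,-0.15,0],[0,0,-0.16,-0.15,0],[0,0,-0.2,-0.15,0],[0,0,-0.24,-0.15,0],[0,0,-0.28,-0.15,0],[0,0,-0.32,-0.15,0],[0,0,-0.36,-0.15,0],[0,0,-0.4,-0.15,0],[0,0,-0.44,-0.15,0],[0,0,-0.44,-0.15,0]]'
python3 - <<'E'
from h import *
t=arm.grab_frame("top")
cv2.imwrite("pics/s9.png",cv2.resize(t[100:270,80:450,::-1],(800,368),interpolation=cv2.INTER_CUBIC))
E
```

```text
t: 40.5
eef_pos: [0.4356, 0.1749, 0.1983]
ee_rot: [-3.141, -0.001, -0.019]
force: [1.1, -0.2, 1.1]
width: 0.0002
gripper_force: 0.0
```

View pics/s9.png

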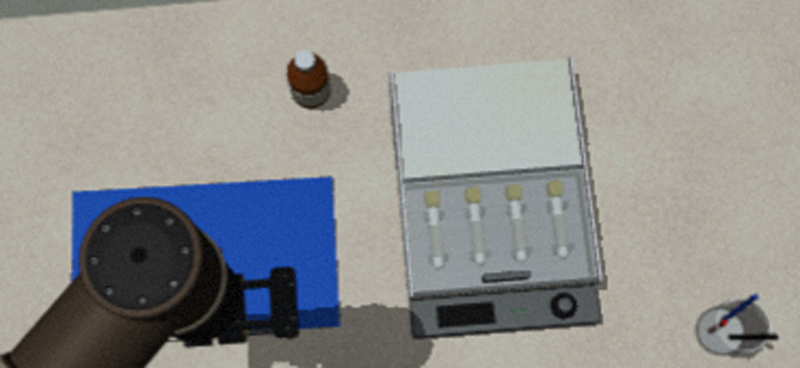

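The cover is shut (handle (507,277)), the four tubes sit in their clips, and the bottle and pen pot are undisturbed.

```bash
python3 -c "
from station import arm
print(arm.job_done())"
```

```text
the job is handed in; nothing more can be done
None
```

I snapped all four tubes into their own clip pairs, slid the cover fully shut, pressed start and handed the job in at about 40 s; no verdict came back.

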